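# Roll the plates of a flavour board flush and release the template

### The job

Take the hand roller from its stand and roll it along the row of six wooden plates, pressing firmly and steadily but without forcing it, until all of them are flush with the metal template; use the roller, not the fingers. Once they are all down, hang the roller back in its stand and release the template with a quarter turn of its latch knob, so that it springs up off the finished board. Do not shift the other things on the counter.

Things in the scene. Friction and masses are not known exactly. Their poses are not given: they have to be found in the camera images.
- jig: Fixed mounting jig, a plywood bed 12 mm thick. Origin on the counter under the middle of the row of plates; x points from the latch (x = -68 mm) over the row (x = 0) to the template's hinge (x = +62 mm), y runs along the row, z up. The bed reaches from x = -92 to +78 mm, y = -130 to +130 mm; on it lie a walnut board and, on that, the template.
- roller: Hand roller with upright wooden handle, 0.28 kg. Origin at the lowest point of the drum, z up the handle, y along the axle. Rubber drum, radius 17 mm, length 60 mm, turning freely (axle at z = 17 mm) in a steel yoke; its flat cross-bar (24 mm in x, 92 mm in y, z = 41 to 47 mm) carries the handle (24 mm in x, 34 mm in y, z = 48 to 112 mm).
- roller_grip (a point): Middle of the roller's handle, 85 mm above the roller's origin.
- stand: Fixed steel stand, origin under the middle of its base (74 mm in x, 124 in y). The roller's cross-bar rests on two upright cheeks at y = -39 and +39 mm (74 mm apart inside, tops at z = 58 mm), the drum hanging between them; horns 8 mm high, 30 mm apart in x, hold it on each cheek. Hung, the roller's origin is at (0, 0, 17 mm), handle up, axle along the stand's y, either way round.
- drum (a joint): Turning angle of the roller's drum on its axle (rad, 0 at the start, free both ways).
- plate0 (a joint): How far plate 0 is pressed down (m): 0 = top 4 mm above the template, 0.004 = flush. Wooden plate 50 x 29 mm on foam tape, 75 mm to the jig's -y side of the middle of the row; it gives way at about 7 N, does not spring back, and stops at 0.004.
- plate1 (a joint): How far plate 1 is pressed down (m): 0 = top 4 mm above the template, 0.004 = flush. Wooden plate 50 x 29 mm on foam tape, 45 mm to the jig's -y side of the middle of the row; it gives way at about 7 N, does not spring back, and stops at 0.004.
- plate2 (a joint): How far plate 2 is pressed down (m): 0 = top 4 mm above the template, 0.004 = flush. Wooden plate 50 x 29 mm on foam tape, 15 mm to the jig's -y side of the middle of the row; it gives way at about 7 N, does not spring back, and stops at 0.004.
- plate3 (a joint): How far plate 3 is pressed down (m): 0 = top 4 mm above the template, 0.004 = flush. Wooden plate 50 x 29 mm on foam tape, 15 mm to the jig's +y side of the middle of the row; it gives way at about 7 N, does not spring back, and stops at 0.004.
- plate4 (a joint): How far plate 4 is pressed down (m): 0 = top 4 mm above the template, 0.004 = flush. Wooden plate 50 x 29 mm on foam tape, 45 mm to the jig's +y side of the middle of the row; it gives way at about 7 N, does not spring back, and stops at 0.004.
- plate5 (a joint): How far plate 5 is pressed down (m): 0 = top 4 mm above the template, 0.004 = flush. Wooden plate 50 x 29 mm on foam tape, 75 mm to the jig's +y side of the middle of the row; it gives way at about 7 N, does not spring back, and stops at 0.004.
- plate0_top (a point): Middle of the top of plate 0, the one at the jig's -y end of the row.
- plate5_top (a point): Middle of the top of plate 5, the one at the jig's +y end of the row.
- latch (a joint): Angle of the latch knob (rad): near 0 its steel cam lies over the template's front edge and holds it down; it turns clockwise seen from above to 1.57 against slight friction, and from about 1.05 the template is free.
- latch_grip (a point): On the axis of the latch knob, 49 mm above the counter: middle of its black wing, 44 mm long, 12 mm thick, from 34 to 60 mm above the counter. At latch angle 0 the wing lies along the jig's x and turns with the knob.
- template (a joint): Opening angle of the template (rad), 0 = down. Flat aluminium frame, jig x = -52 to +52, y = -115 to +115 mm, top at z = 26 mm, with a window 54 x 184 mm in which the plates stand. Hinged at the jig's x = +62 mm; once the latch is turned a damped spring lifts its front to 1.3 within about 3 s.
- template_front (a point): Middle of the template's front edge, upper side.
- gift_box: Small kraft gift box 66 x 66 x 48 mm, origin under its middle.
- tape: Roll of tape 98 mm across, 25 mm high, lying flat, origin under its middle.
- flat_box: Flat kraft gift box 62 x 100 x 30 mm, origin under its middle.
- spool: Ribbon spool 66 mm across, 22 mm high, origin under its middle.
- spool_2: Ribbon spool 66 mm across, 16 mm high, lying on the other spool.
- bar_5: Wrapped chocolate bar 64 x 140 x 12 mm, lying on another one at the back of the counter, origin under its middle.

How it is judged:
By the outcome, as a careful person would: the job done as asked, in the order asked, and still so for the second after the job is handed in, with the robot touching nothing.
It also fails if it takes over 72 s, if anything falls off the work surface, if the arm or the gripper's body presses on something with over 40 N, if the wrist force passes 120 N, or if a joint passes its speed limit or range.

### The arm

A 7-joint arm with a two-finger parallel gripper is mounted at the origin on a cart in front of the work surface, level with it; the furniture and walls round the work are solid. World frame = base frame: x ahead of the robot, y to its left, z up, the work surface at z = 0. Lengths are in m, angles in degrees, forces in N, time in s.
With the tool pointing down it reaches from about 0.35 to 0.9 m from the base axis. Payload 8.1 kg.
Tool frame: the origin (TCP) lies midway between the tips of the shut fingers; the grasp point (between the pads) lies 19 mm behind it; z points along the fingers, y is the direction in which the jaws open and shut (so a half turn about z gives the same grasp; the last joint's range is limited). The gripper opens to 92 mm and grips with 3 to 60 N. Pads are 19 mm wide; open, the fingers measure 130 mm over their backs; the gripper's body (75 mm by 190 mm) begins 47 mm behind the grasp point.
Start: joints at [-82.197, 24.895, 1.432, 90.138, -0.665, 64.973, -4.303], TCP at [0.148, 0.607, 0.227] pointing down, gripper open.
Joint ranges: [-149.89, 149.89], [-25.12, 119.58], [-72.63, 75.52], [4.76, 147.25], [-75.54, 255.54], [6.69, 114.76], [-157.13, 157.13]. Speed limits (degrees/s): [127.2, 127.2, 172.46, 172.46, 180, 180, 180].

### API

Orientations are given as a 3x3 rotation matrix whose columns are the frame's x, y, z axes.
In Python, from station import ctrl gives the robot as it stands.
- The arm moves only by the tool apply_moves, never from a script. Its argument "deltas" is a list of rows, each an object with "delta_pos": the shift along the tool's x, y, z in mm, a list of three; "angular": the turn, a rotation vector about the tool's x, y, z in degrees, a list of three. A call has 1 to 20 rows; each row is the pose to reach, as a shift and turn from the pose commanded when the call began, along the tool's axes at that moment; what a row does not reach only later rows make up. A row lasts 1/10 s, in which the tool goes at most 50 mm and 8.59 degrees, less where a joint would pass 70% of its speed; a pose out of reach is approached as far as the arm can. A call with a gripper value outside its range is refused whole. "jaw" is the closure, from 0 (fully open) to 1 (shut), set as the call begins (left out, the last holds). The fingers move at their own pace and stop on an object; "newtons" is the grip in N (left out, the last holds). Time passes only in rows, so rows that repeat a pose let the fingers close. It gives the time, the measured TCP pose, the force and the opening at its end, in the units of the state.
- ctrl.get_state(): the state, without advancing time (a new reading comes with each control period).
- ctrl.grab_frame(name): name is "scene" or "top" or "wrist"; returns the picture (400x640x3 uint8, red, green, blue); there is no depth.
- ctrl.camera_params(name): a dict with "mtx" (3x3 intrinsics, pixels), "extrinsics" (4x4, takes a point from camera to world coordinates). Camera axes: x right, y down, z forward; pixel columns grow to the right and rows downward; lengths in m; the calibration is good to about 2 mm. A picture is of the moment at which its call begins: read the wrist's pose just before it. camera_params takes no time and is no camera call; for the wrist camera it gives the pose at the moment of the call.
- ctrl.job_done(): hands the job in, once; it reports no verdict.
Trained networks look in the newest picture that a camera, given by its name, has taken for a name from the list of things; names that differ only in an ending like _2 or _b are one class to them, and where a whole thing is asked for, a point or a joint stands for the part that bears it (a point fixed in the world has none). Each returns a list of dicts, best first, with "conf" (0 to 1); they miss things now and then, are a little off and sometimes report something else, mostly with a low value. They report only what shows in the picture. A call takes as long as a camera call.
- ctrl.silhouettes(camera, thing): "region" (400x640 bool, what is visible of it) and "extent" ([centre column, centre row, width, height] in pixels, round what is visible of it).
The state is a dict: "clock": time; "joints": joint angles; "joint_velocities": joint speeds; "effort": joint torques, N m; "tool_pos": TCP position; "eef_rot": TCP orientation; "ft_force": force on the tool from outside, world axes, zero at the start; "wrist_torque": the same for the moment, N m; "opening": opening from 0.0 (shut) to 1.0 (fully open).
Only numpy, scipy, OpenCV 4.12 (cv2) and the standard library are available. Lean on these libraries where they do the work, as an engineer would, in place of code of your own. Each camera call takes 0.05 s, during which the arm holds its last target.

## Working session

There is one attempt and no reset: what is moved stays moved. The work goes in short steps, Python scripts to look and compute and a tool call to move; the robot and the scene stay as the last step left them, time stands still between calls to the robot, and variables do not carry over. Pictures are saved under pics/ and viewed, and the job is handed in when it is done.

Besides the shell and the picture viewer there is one more tool, called after "Request:" by a JSON object that holds its "name" and its "arguments". apply_moves: Moves the arm, as the interface text tells. Its arguments: {"type":"object","properties":{"deltas":{"type":"array"},"jaw":{"type":"number"},"newtons":{"type":"number"}},"required":["deltas"]}

```bash
mkdir -p pics; ls; python3 - <<'E'
from station import ctrl
import cv2
s=ctrl.get_state()
print(s)
for n in ["scene","top","wrist"]:
    im=ctrl.grab_frame(n); cv2.imwrite(f"pics/{n}0.png",im[:,:,::-1])
    p=ctrl.camera_params(n); print(n,p)
E
```

```text
pics
{'clock': 0.0, 'joints': array([-82.19712855,  24.93839779,   1.43282803,  90.18945552,
        -0.66256068,  64.97390503,  -4.3035662 ]), 'joint_velocities': array([-0.11300094, -0.0006038 ,  0.0300637 ,  0.02568452,  0.0230124 ,
       -0.05016246, -0.08412388]), 'effort': array([-1.35842452e-04, -6.67846656e+01,  9.84852389e-01, -3.14455283e+01,
       -6.05158811e-02,  4.29930235e-02,  2.27710061e-04]), 'tool_pos': array([0.14779197, 0.60674009, 0.22592191]), 'eef_rot': array([[-9.71602870e-01,  2.36617467e-01, -1.93587349e-04],
       [ 2.36617466e-01,  9.71601538e-01, -1.62052800e-03],
       [-1.95355464e-04, -1.62031580e-03, -9.99998668e-01]]), 'ft_force': array([-0.3287661 , -0.27596319,  0.04212807]), 'wrist_torque': array([-0.01132131, -0.09420747,  0.04402999]), 'opening': 0.9993038117877833}
scene {'mtx': array([[405.63686194,   0.        , 318.93089897],
       [  0.        , 405.63686194, 206.59866294],
       [  0.        ,   0.        ,   1.        ]]), 'extrinsics': array([[-0.59826793, -0.36536494,  0.71315071, -0.58855807],
       [-0.80113769,  0.25503912, -
[... 305 characters left out ...]
       ]]), 'extrinsics': array([[ 0.01827398, -0.98419047,  0.17616805,  0.25756414],
       [-0.99979455, -0.01953305, -0.00541537,  0.11797853],
       [ 0.00877085, -0.1760329 , -0.98434521,  1.57291878],
       [ 0.        ,  0.        ,  0.        ,  1.        ]])}
wrist {'mtx': array([[320.49397565,   0.        , 316.58733988],
       [  0.        , 320.49397565, 191.9147807 ],
       [  0.        ,   0.        ,   1.        ]]), 'extrinsics': array([[ 0.23589044,  0.93410025,  0.26797839,  0.07406111],
       [ 0.97177876, -0.22636998, -0.06635259,  0.62518402],
       [-0.00131771,  0.27606765, -0.9611373 ,  0.38376005],
       [ 0.        ,  0.        ,  0.        ,  1.        ]])}
```

View pics/scene0.png

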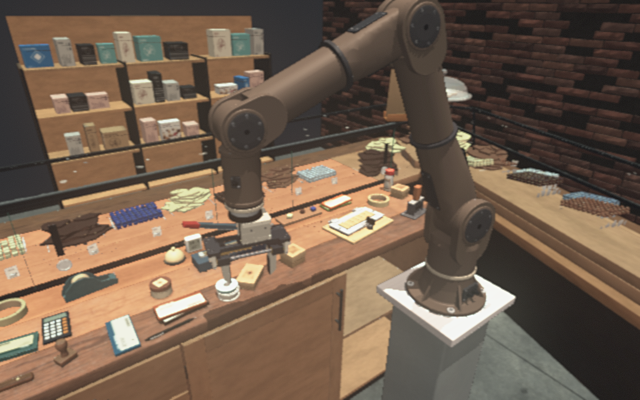

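View pics/top0.png

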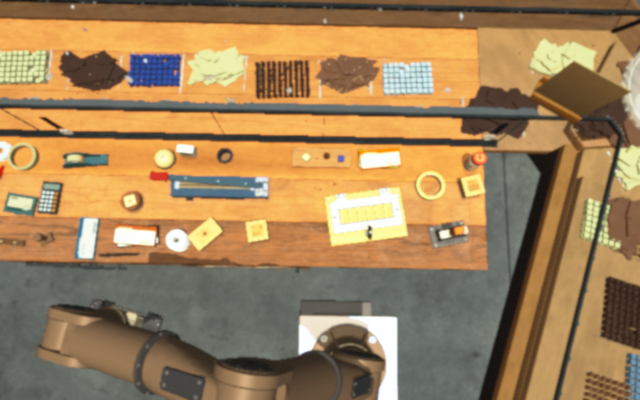

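View pics/wrist0.png

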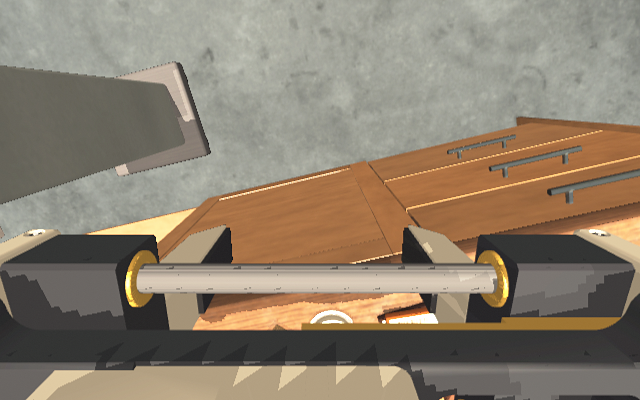

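```bash
cat > h.py <<'E'
from station import ctrl
import cv2, numpy as np
def ray(cam,u,v,z,p=None):
    p=p or ctrl.camera_params(cam); K=p['mtx'];T=p['extrinsics']
    d=T[:3,:3]@np.linalg.solve(K,[u,v,1.]); o=T[:3,3]
    return o+d*(z-o[2])/d[2]
def proj(cam,P,p=None):
    p=p or ctrl.camera_params(cam); K=p['mtx'];T=p['extrinsics']
    c=T[:3,:3].T@(np.asarray(P)-T[:3,3]); q=K@c; return q[:2]/q[2]
def rect(region):
    ys,xs=np.nonzero(region); return cv2.minAreaRect(np.stack([xs,ys],1).astype(np.float32))
E
python3 - <<'E'
from h import *
im=ctrl.grab_frame("top")
cv2.imwrite("pics/topcrop.png",cv2.resize(im[130:280,290:500,::-1],None,fx=3.8,fy=3.8,interpolation=cv2.INTER_CUBIC))
for t,z in [("jig",.012),("roller",.1),("roller_grip",.129),("stand",.05),("latch",.06),("template",.026),("plate0",.03),("plate5",.03),("gift_box",.048),("tape",.025)]:
    r=ctrl.silhouettes("top",t)
    for d in r[:2]:
        m=d['region'].astype(np.uint8); 
        if m.sum()<3: continue
        ys,xs=np.nonzero(m); rc=rect(m)
        print(t,round(d['conf'],2),d['extent'],m.sum(),rc, ray("top",xs.mean(),ys.mean(),z).round(4))
E
```

```text
jig 0.68 [365.9, 218.0, 83.1, 60.4] 3801 ((365.8783264160156, 215.60751342773438), (50.53234100341797, 77.32979583740234), 82.23483276367188) [ 0.4828 -0.0565  0.012 ]
roller 0.62 [453.0, 232.9, 26.3, 14.6] 265 ((453.20269775390625, 232.71621704101562), (10.685934066772461, 28.441024780273438), 80.53767395019531) [ 0.4228 -0.3237  0.1   ]
roller_grip 0.82 [453.0, 231.9, 28.7, 15.9] 254 ((453.673095703125, 232.36538696289062), (10.001921653747559, 27.848487854003906), 78.69007110595703) [ 0.4202 -0.3176  0.129 ]
stand 0.59 [449.1, 234.3, 41.1, 28.7] 505 ((448.25, 233.75), (22.35723876953125, 35.889251708984375), 78.69007110595703) [ 0.4213 -0.3167  0.05  ]
latch 0.56 [370.3, 232.1, -1.4, 15.6] 71 ((369.0, 232.5), (13.0, 6.0), 90.0) [ 0.4208 -0.0632  0.06  ]
template 0.79 [366.1, 212.2, 69.1, 40.4] 1390 ((365.3599548339844, 211.01998901367188), (35.77960205078125, 69.1550521850586), 81.8698959350586) [ 0.4957 -0.0563  0.026 ]
plate0 0.7 [351.4, 213.1, 13.9, 7.8] 98 ((352.0, 214.0), (12.0, 8.0), 90.0) [ 0.4878 -0.0101  0.03  ]
plate0 0.68 [388.1, 210.6, 7.0, 13.1] 115 ((388.0, 210.0), (14.0, 8.0), 90.0) [ 0.5021 -0.1297  0.03  ]
plate5 0.7 [351.4, 213.1, 13.9, 7.8] 98 ((352.0, 214.0), (12.0, 8.0), 90.0) [ 0.4878 -0.0101  0.03  ]
plate5 0.68 [388.1, 210.6, 7.0, 13.1] 115 ((388.0, 210.0), (14.0, 8.0), 90.0) [ 0.5021 -0.1297  0.03  ]
gift_box 0.76 [257.8, 230.4, 14.5, 19.9] 415 ((257.5810852050781, 230.4864959716797), (20.878671646118164, 20.385473251342773), 80.53767395019531) [0.4226 0.3034 0.048 ]
tape 0.53 [428.5, 186.5, 29.2, 26.8] 365 ((430.0, 186.0), (28.0, 28.0), 90.0) [ 0.5902 -0.2774  0.025 ]
tape 0.27 [449.3, 233.9, 40.2, 29.1] 559 ((448.1841125488281, 233.5469207763672), (22.814943313598633, 36.835304260253906), 77.73522186279297) [ 0.4237 -0.3227  0.025 ]
```

View pics/topcrop.png

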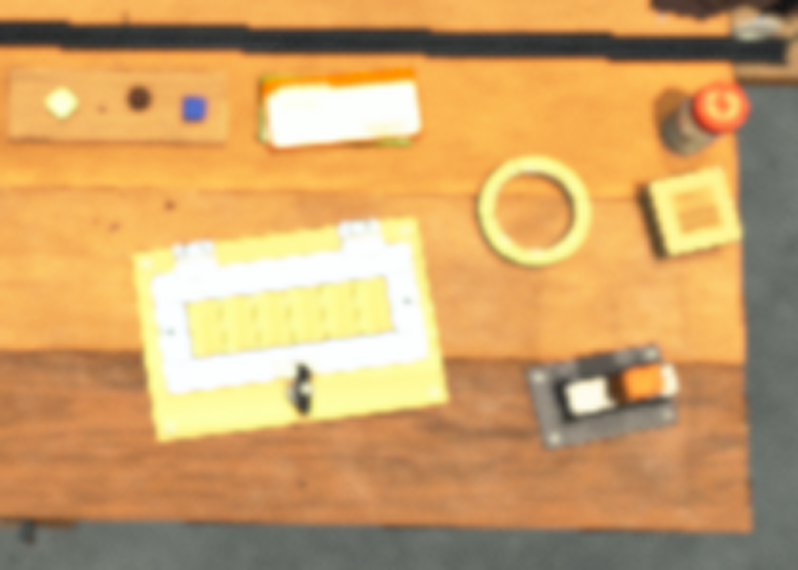

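Request:
{"name": "apply_moves", "arguments": {"deltas": [{"delta_pos": [-354,-178,-104],"angular": [0,0,30]},{"delta_pos": [-354,-178,-104],"angular": [0,0,30]},{"delta_pos": [-354,-178,-104],"angular": [0,0,30]},{"delta_pos": [-354,-178,-104],"angular": [0,0,30]},{"delta_pos": [-354,-178,-104],"angular": [0,0,40]},{"delta_pos": [-354,-178,-104],"angular": [0,0,50]},{"delta_pos": [-354,-178,-104],"angular": [0,0,66]},{"delta_pos": [-354,-178,-104],"angular": [0,0,66]},{"delta_pos": [-464,-543,-104],"angular": [0,0,66]},{"delta_pos": [-464,-543,-104],"angular": [0,0,66]},{"delta_pos": [-464,-543,-104],"angular": [0,0,66]},{"delta_pos": [-464,-543,-104],"angular": [0,0,66]},{"delta_pos": [-464,-543,-104],"angular": [0,0,66]},{"delta_pos": [-464,-543,-104],"angular": [0,0,66]},{"delta_pos": [-464,-543,-104],"angular": [0,0,66]},{"delta_pos": [-464,-543,-104],"angular": [0,0,66]},{"delta_pos": [-464,-543,-104],"angular": [0,0,66]},{"delta_pos": [-464,-543,-104],"angular": [0,0,66]}]}}

```text
clock: 2.5
tool_pos: [0.4701, -0.0306, 0.3309]
eef_rot: [[-0.177, 0.984, 0.0], [0.984, 0.177, 0.001], [0.001, 0.0, -1.0]]
ft_force: [0.5, 1.5, -0.8]
opening: 1.005
```

```bash
python3 - <<'E'
from h import *
s=ctrl.get_state(); print(s['clock'],s['tool_pos'],s['eef_rot'].round(4),s['joints'].round(1))
p=ctrl.camera_params("wrist")
im=ctrl.grab_frame("wrist"); cv2.imwrite("pics/w1.png",im[:,:,::-1])
np.savez("w1.npz",im=im,T=p['extrinsics'],K=p['mtx'])
E
```

```text
2.5 [ 0.47013795 -0.03063584  0.33087832] [[-1.768e-01  9.842e-01  4.000e-04]
 [ 9.842e-01  1.768e-01  6.000e-04]
 [ 5.000e-04  5.000e-04 -1.000e+00]] [-36.1   5.2  37.2 103.2  -3.3  72.7  12.2]
```

View pics/w1.png

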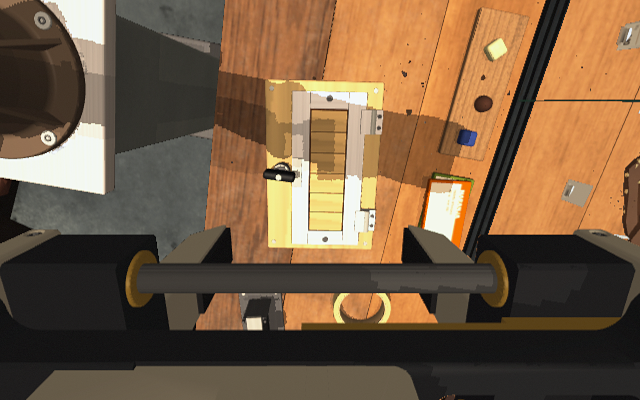

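```bash
python3 - <<'E'
import cv2,numpy as np
im=np.load("w1.npz")['im']
c=cv2.resize(im[70:260,255:395,::-1],None,fx=3.15*1.3,fy=3.15,interpolation=cv2.INTER_CUBIC)
c=cv2.resize(im[70:260,235:415,::-1],None,fx=3.15,fy=3.15,interpolation=cv2.INTER_CUBIC)
cv2.imwrite("pics/w1c.png",c)
E
```

```text
(no output)
```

View pics/w1c.png

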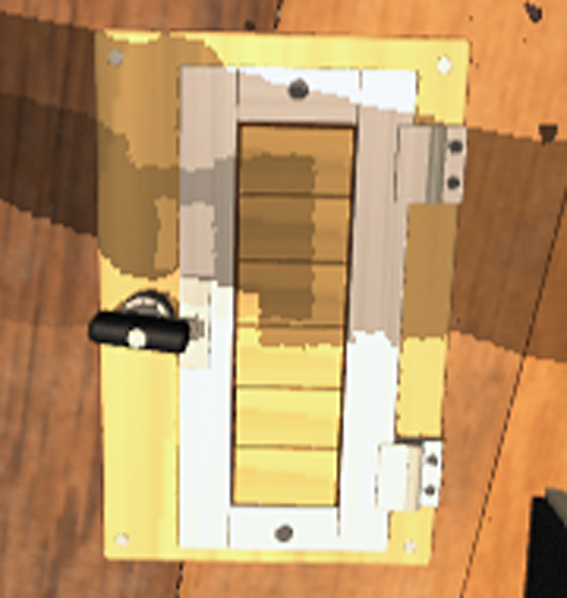

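```bash
python3 - <<'E'
from h import *
from scipy.optimize import least_squares
d=np.load("w1.npz"); p={'mtx':d['K'],'extrinsics':d['T']}
px=np.array([(97,31),(469,41),(430,563),(106,558),(181,67),(418,70),(388,551),(180,547)])/3.15+[235,70]
X=np.array([(-92,130,12),(78,130,12),(78,-130,12),(-92,-130,12),(-52,115,26),(52,115,26),(52,-115,26),(-52,-115,26)])/1e3
def w(q):
    c,s=np.cos(q[2]),np.sin(q[2]); R=np.array([[c,-s,0],[s,c,0],[0,0,1]]); return X@R.T+[q[0],q[1],q[3]]
f=lambda q:np.concatenate([proj("wrist",P,p)-x for P,x in zip(w(q),px)])
for fixz in (1,0):
    r=least_squares((lambda q:f([q[0],q[1],q[2],0])) if fixz else f,[.48,-.05,.13,0]); print(r.x.round(4),np.degrees(r.x[2]),r.fun.round(1))
for a,b in [((150,310),.06),((138,338),.06)]: print(ray("wrist",a[0]/3.15+235,a[1]/3.15+70,b,p))
q=r.x
E
```

```text
[ 0.49   -0.0561  0.1563  0.    ] 8.957680045524016 [-1.3 -0.7  1.4 -1.   0.9  1.4 -0.6  1.  -0.2 -0.6  0.   0.3 -0.1  0.3
 -0.1  0.2]
[ 0.4903 -0.0567  0.1563 -0.0045] 8.95473977572792 [-0.7 -0.   0.8 -0.4  0.4  0.6 -0.1  0.1  0.1  0.  -0.4  0.8 -0.4 -0.6
  0.2 -0.6]
[ 0.426199   -0.05310157  0.06      ]
[ 0.42290516 -0.06632285  0.06      ]
```

Request:
{"name": "apply_moves", "arguments": {"deltas": [{"delta_pos": [-296,-104,60],"angular": [0,0,0]},{"delta_pos": [-296,-104,60],"angular": [0,0,0]},{"delta_pos": [-296,-104,60],"angular": [0,0,0]},{"delta_pos": [-296,-104,60],"angular": [0,0,0]},{"delta_pos": [-296,-104,60],"angular": [0,0,0]},{"delta_pos": [-296,-104,60],"angular": [0,0,0]},{"delta_pos": [-296,-104,60],"angular": [0,0,0]},{"delta_pos": [-296,-104,60],"angular": [0,0,0]},{"delta_pos": [-296,-104,60],"angular": [0,0,0]}]}}

```text
clock: 3.45
tool_pos: [0.4218, -0.3385, 0.2702]
eef_rot: [[-0.18, 0.984, -0.001], [0.984, 0.18, 0.001], [0.001, -0.001, -1.0]]
ft_force: [0.7, -0.9, -0.0]
opening: 0.999
```

```bash
python3 - <<'E'
from h import *
s=ctrl.get_state(); print(s['clock'],s['tool_pos'],s['eef_rot'].round(4),s['joints'].round(1))
p=ctrl.camera_params("wrist")
im=ctrl.grab_frame("wrist")
cv2.imwrite("pics/w2.png",im[:,:,::-1])
np.savez("w2.npz",im=im,T=p['extrinsics'],K=p['mtx'])
for t in ["stand","roller","roller_grip"]:
    for d in ctrl.silhouettes("wrist",t)[:1]: print(t,d['conf'],d['extent'],rect(d['region']))
E
```

```text
3.45 [ 0.42175604 -0.33851693  0.27022319] [[-1.805e-01  9.836e-01 -7.000e-04]
 [ 9.836e-01  1.805e-01  1.000e-03]
 [ 1.100e-03 -5.000e-04 -1.000e+00]] [ -2.9  18.3  48.  100.9 -14.6  67.4  59.8]
stand 0.74 [320.1, 158.2, 56.9, 91.3] ((320.40203857421875, 157.15853881835938), (92.9792251586914, 58.27571105957031), 88.02507019042969)
roller 0.64 [321.0, 167.2, 28.6, 81.2] ((321.0293273925781, 166.55474853515625), (77.4701156616211, 27.350561141967773), 88.40885925292969)
```

View pics/w2.png

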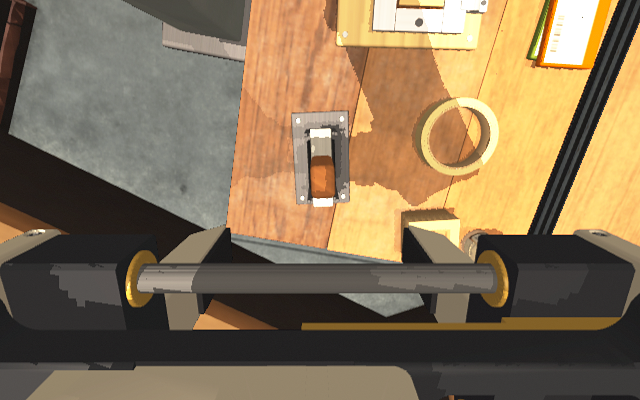

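```bash
python3 - <<'E'
import cv2,numpy as np
im=np.load("w2.npz")['im']
c=cv2.resize(im[100:215,275:365,::-1],None,fx=5,fy=5,interpolation=cv2.INTER_CUBIC)
cv2.imwrite("pics/w2c.png",c)
E
```

```text
(no output)
```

View pics/w2c.png

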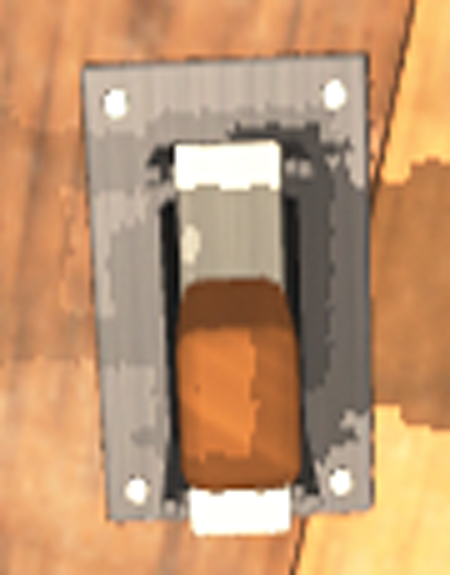

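```bash
python3 - <<'E'
from h import *
from scipy.optimize import least_squares
d=np.load("w2.npz"); p={'mtx':d['K'],'extrinsics':d['T']}
def fit(pts,X,nm):
    px=np.array(pts)/5+[275,100]; X=np.array(X)/1e3
    def f(q):
        c,s=np.cos(q[2]),np.sin(q[2]); R=np.array([[c,-s,0],[s,c,0],[0,0,1]])
        return np.concatenate([proj("wrist",P,p)-x for P,x in zip(X@R.T+[q[0],q[1],0],px)])
    r=least_squares(f,[.42,-.32,.13]); print(nm,r.x.round(4),np.degrees(r.x[2]).round(2),r.fun.round(1))
B=[(84,66),(368,54),(374,506),(107,521)]
for z in (0,4,8): fit(B,[(-37,62,z),(37,62,z),(37,-62,z),(-37,-62,z)],f"base{z}")
C=[(174,142),(281,142),(290,528),(190,533)]
fit(C,[(-12,46,64),(12,46,64),(12,-46,64),(-12,-46,64)],"bar")
H=[(178,328),(295,325),(300,485),(183,487)]
fit(H,[(-12,17,129),(12,17,129),(12,-17,129),(-12,-17,129)],"handle")
E
```

```text
base0 [ 0.4276 -0.3388  0.2216] 12.69 [-0.3 -0.2 -0.  -0.1 -0.2  0.7  0.5 -0.3]
base4 [ 0.4274 -0.3382  0.2216] 12.7 [-0.6 -0.6  0.2 -0.5  0.1  1.1  0.3  0.1]
base8 [ 0.4272 -0.3376  0.2216] 12.7 [-0.9 -0.9  0.5 -0.9  0.3  1.6  0.   0.6]
bar [ 0.4266 -0.3386  0.2174] 12.46 [-0.   0.2  0.1 -0.6 -0.   0.4 -0.1  0.1]
handle [ 0.4263 -0.3378  0.2136] 12.24 [-0.9 -1.1  1.  -1.3  0.6  1.1 -0.6  1.4]
```

```bash
python3 - <<'E'
from h import *
print(ray("top",642/3.8+290,383/3.8+130,.129), ray("top",602/3.8+290,397/3.8+130,.004))
for P in [(.427,-.3383,.129),(.427,-.3383,.004)]: print((proj("top",P)-[290,130])*3.8)
im=ctrl.grab_frame("scene")
for P in [(.427,-.3383,.129),(.427,-.3383,.004),(.49,-.056,.03),(.423,-.0667,.06)]:
    u=proj("scene",P); print(u)
cv2.imwrite("pics/sc.png",cv2.resize(im[170:260,310:460,::-1],None,fx=5,fy=5,interpolation=cv2.INTER_CUBIC))
E
```

```text
[ 0.4249535  -0.33546577  0.129     ] [ 0.42619551 -0.33846153  0.004     ]
[645.34741137 380.59024014]
[601.79105359 396.09800514]
[417.3304764  186.12384843]
[413.81406881 212.15871359]
[356.54066732 218.80839041]
[370.19177074 217.94280329]
```

View pics/sc.png

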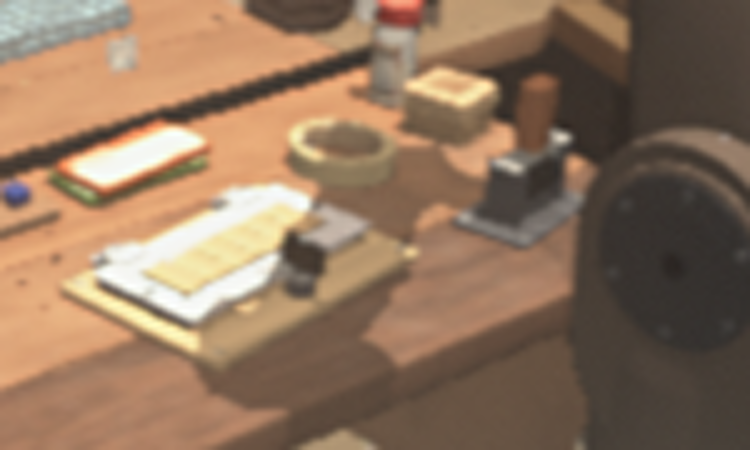

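Request:
{"name": "apply_moves", "arguments": {"deltas": [{"delta_pos": [-1,5,50],"angular": [0,0,-2.1]},{"delta_pos": [-1,5,100],"angular": [0,0,-2.1]},{"delta_pos": [-1,5,140],"angular": [0,0,-2.1]},{"delta_pos": [-1,5,170],"angular": [0,0,-2.1]},{"delta_pos": [-1,5,187],"angular": [0,0,-2.1]},{"delta_pos": [-1,5,187],"angular": [0,0,-2.1]},{"delta_pos": [-1,5,187],"angular": [0,0,-2.1]}]}}

```text
clock: 4.4
tool_pos: [0.4265, -0.3398, 0.0843]
eef_rot: [[-0.216, 0.976, 0.0], [0.976, 0.216, -0.0], [-0.0, 0.0, -1.0]]
ft_force: [0.5, -0.4, 0.8]
opening: 1.003
```

```bash
python3 - <<'E'
from h import *
s=ctrl.get_state(); print(s['clock'],s['tool_pos'],np.degrees(np.arctan2(s['eef_rot'][1,1],s['eef_rot'][0,1])),s['ft_force'])
im=ctrl.grab_frame("wrist")
cv2.imwrite("pics/w3.png",im[:,:,::-1])
E
```

```text
4.4 [ 0.42646109 -0.33983605  0.08430525] 12.457801292740525 [ 0.51140833 -0.43400049  0.77814456]
```

View pics/w3.png

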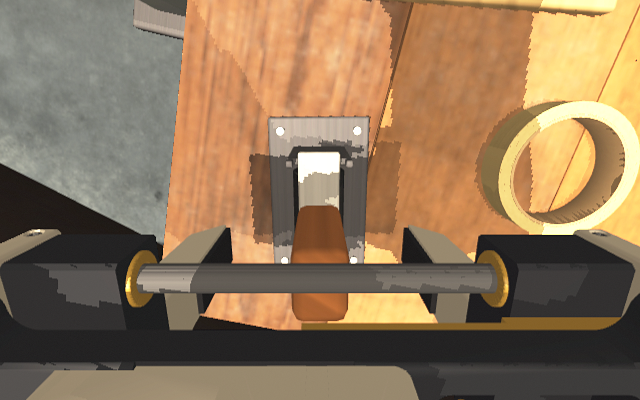

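Request:
{"name": "apply_moves", "arguments": {"deltas": [{"delta_pos": [0,0,0],"angular": [0,0,0]},{"delta_pos": [0,0,0],"angular": [0,0,0]},{"delta_pos": [0,0,0],"angular": [0,0,0]},{"delta_pos": [0,0,0],"angular": [0,0,0]},{"delta_pos": [0,0,0],"angular": [0,0,0]},{"delta_pos": [0,0,0],"angular": [0,0,0]},{"delta_pos": [0,0,0],"angular": [0,0,0]},{"delta_pos": [0,0,0],"angular": [0,0,0]}], "jaw": 1, "newtons": 50}}

```text
clock: 5.25
tool_pos: [0.4259, -0.34, 0.0837]
eef_rot: [[-0.215, 0.977, -0.0], [0.977, 0.215, 0.0], [0.0, -0.0, -1.0]]
ft_force: [-0.6, 0.1, -0.2]
opening: 0.348
```

Request:
{"name": "apply_moves", "arguments": {"deltas": [{"delta_pos": [0,0,0],"angular": [0,0,0]},{"delta_pos": [0,0,0],"angular": [0,0,0]},{"delta_pos": [0,0,0],"angular": [0,0,0]}]}}

```text
clock: 5.55
tool_pos: [0.4263, -0.3401, 0.0838]
eef_rot: [[-0.215, 0.977, 0.0], [0.977, 0.215, -0.0], [-0.0, 0.0, -1.0]]
ft_force: [0.8, 0.3, 0.2]
opening: 0.258
```

Request:
{"name": "apply_moves", "arguments": {"deltas": [{"delta_pos": [0,0,-15],"angular": [0,0,0]},{"delta_pos": [0,0,-30],"angular": [0,0,0]},{"delta_pos": [0,0,-55],"angular": [0,0,0]},{"delta_pos": [0,0,-80],"angular": [0,0,0]},{"delta_pos": [0,0,-105],"angular": [0,0,0]},{"delta_pos": [0,0,-110],"angular": [0,0,0]},{"delta_pos": [0,0,-110],"angular": [0,0,0]},{"delta_pos": [0,0,-110],"angular": [0,0,0]}]}}

```text
clock: 6.35
tool_pos: [0.4255, -0.3394, 0.1928]
eef_rot: [[-0.215, 0.977, -0.001], [0.977, 0.215, 0.001], [0.001, -0.001, -1.0]]
ft_force: [-0.6, 0.1, -3.7]
opening: 0.261
```

```bash
python3 - <<'E'
from h import *
s=ctrl.get_state(); print(s['clock'],s['tool_pos'],s['eef_rot'].round(4),s['ft_force'],s['joints'].round(1))
im=ctrl.grab_frame("wrist")
cv2.imwrite("pics/w4.png",im[:,:,::-1])
E
```

```text
6.35 [ 0.42546626 -0.33935642  0.19278346] [[-2.152e-01  9.766e-01 -1.200e-03]
 [ 9.766e-01  2.152e-01  1.000e-03]
 [ 1.300e-03 -9.000e-04 -1.000e+00]] [-0.56678163  0.10019563 -3.67896442] [  0.   23.3  45.3 106.5 -19.3  58.2  65.7]
```

View pics/w4.png

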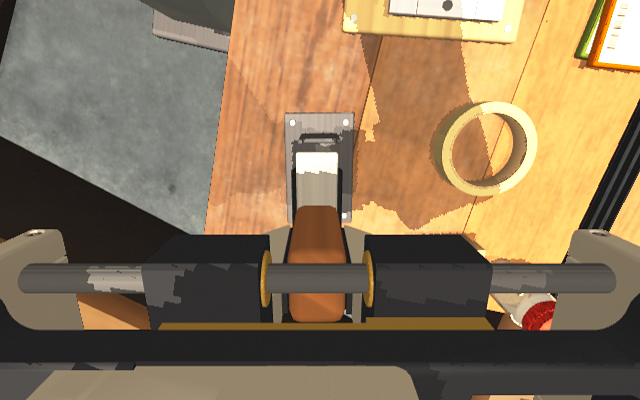

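Request:
{"name": "apply_moves", "arguments": {"deltas": [{"delta_pos": [40,25,0],"angular": [0,0,-8]},{"delta_pos": [75,50,0],"angular": [0,0,-16.5]},{"delta_pos": [110,72,0],"angular": [0,0,-25]},{"delta_pos": [140,92,0],"angular": [0,0,-33.5]},{"delta_pos": [165,109,0],"angular": [0,0,-42]},{"delta_pos": [183,121,0],"angular": [0,0,-50.5]},{"delta_pos": [183,121,0],"angular": [0,0,-59]},{"delta_pos": [183,121,0],"angular": [0,0,-67.5]},{"delta_pos": [183,121,0],"angular": [0,0,-76]},{"delta_pos": [183,121,0],"angular": [0,0,-84]},{"delta_pos": [183,121,20],"angular": [0,0,-86.5]},{"delta_pos": [183,121,40],"angular": [0,0,-86.5]},{"delta_pos": [183,121,40],"angular": [0,0,-86.5]},{"delta_pos": [183,121,40],"angular": [0,0,-86.5]}]}}

```text
clock: 7.8
tool_pos: [0.5041, -0.1353, 0.1531]
eef_rot: [[-0.988, -0.154, -0.002], [-0.154, 0.988, 0.0], [0.002, 0.0, -1.0]]
ft_force: [1.3, -1.2, -1.9]
opening: 0.261
```

```bash
python3 - <<'E'
from h import *
s=ctrl.get_state(); print(s['clock'],s['tool_pos'],s['eef_rot'].round(4),s['ft_force'],s['joints'].round(1))
for n in ["wrist","scene","top"]:
    im=ctrl.grab_frame(n)
    if n=="scene": im=cv2.resize(im[150:270,300:470],None,fx=4.5,fy=4.5,interpolation=cv2.INTER_CUBIC)
    cv2.imwrite(f"pics/{n}5.png",im[:,:,::-1])
E
```

```text
7.8 [ 0.50412995 -0.13533897  0.15311507] [[-9.880e-01 -1.544e-01 -2.300e-03]
 [-1.544e-01  9.880e-01  1.000e-04]
 [ 2.200e-03  5.000e-04 -1.000e+00]] [ 1.31573063 -1.20131757 -1.94667755] [ -7.8  20.5  22.2 111.   -9.8  50.4 118.3]
```

View pics/wrist5.png

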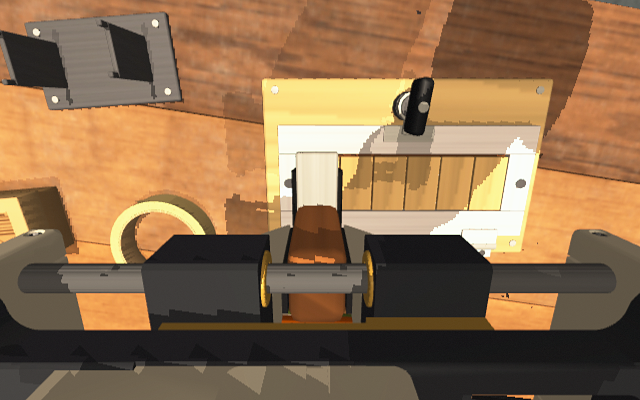

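View pics/scene5.png

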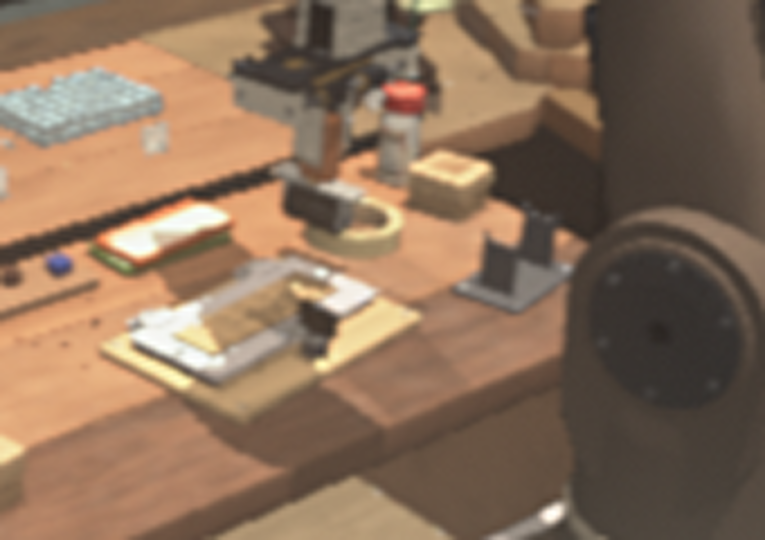

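Request:
{"name": "apply_moves", "arguments": {"deltas": [{"delta_pos": [0,0,25],"angular": [0,0,0]},{"delta_pos": [0,0,45],"angular": [0,0,0]},{"delta_pos": [0,0,52],"angular": [0,0,0]},{"delta_pos": [0,0,55],"angular": [0,0,0]},{"delta_pos": [0,0,55],"angular": [0,0,0]}]}}

```text
clock: 8.45
tool_pos: [0.5052, -0.1354, 0.0992]
eef_rot: [[-0.988, -0.155, 0.001], [-0.155, 0.988, -0.0], [-0.001, -0.0, -1.0]]
ft_force: [-0.4, 0.1, -2.8]
opening: 0.259
```

Request:
{"name": "apply_moves", "arguments": {"deltas": [{"delta_pos": [0,0,0.5],"angular": [0,0,0]},{"delta_pos": [0,0,1],"angular": [0,0,0]},{"delta_pos": [0,0,2],"angular": [0,0,0]},{"delta_pos": [0,0,2],"angular": [0,0,0]},{"delta_pos": [0,0,2],"angular": [0,0,0]}]}}

```text
clock: 8.95
tool_pos: [0.5048, -0.1353, 0.0968]
eef_rot: [[-0.988, -0.155, 0.0], [-0.155, 0.988, 0.0], [-0.0, 0.0, -1.0]]
ft_force: [0.0, 0.0, -2.8]
opening: 0.261
```

Request:
{"name": "apply_moves", "arguments": {"deltas": [{"delta_pos": [0,0,0.7],"angular": [0,0,0]},{"delta_pos": [0,0,1.4],"angular": [0,0,0]},{"delta_pos": [0,0,2],"angular": [0,0,0]},{"delta_pos": [0,0,2],"angular": [0,0,0]}]}}

```text
clock: 9.35
tool_pos: [0.505, -0.1354, 0.0949]
eef_rot: [[-0.988, -0.155, 0.0], [-0.155, 0.988, -0.0], [-0.0, -0.0, -1.0]]
ft_force: [-1.2, 0.7, 4.3]
opening: 0.26
```

Request:
{"name": "apply_moves", "arguments": {"deltas": [{"delta_pos": [0,0,0.7],"angular": [0,0,0]},{"delta_pos": [0,0,1.4],"angular": [0,0,0]},{"delta_pos": [0,0,2],"angular": [0,0,0]},{"delta_pos": [0,0,2],"angular": [0,0,0]}]}}

```text
clock: 9.75
tool_pos: [0.505, -0.1354, 0.0928]
eef_rot: [[-0.988, -0.155, 0.0], [-0.155, 0.988, -0.0], [-0.0, -0.0, -1.0]]
ft_force: [-0.2, -0.6, 5.1]
opening: 0.257
```

Request:
{"name": "apply_moves", "arguments": {"deltas": [{"delta_pos": [0,3,0],"angular": [0,0,0]},{"delta_pos": [0,6,0],"angular": [0,0,0]},{"delta_pos": [0,9,0],"angular": [0,0,0]},{"delta_pos": [0,12,0],"angular": [0,0,0]},{"delta_pos": [0,15,0],"angular": [0,0,0]},{"delta_pos": [0,18,0],"angular": [0,0,0]},{"delta_pos": [0,21,0],"angular": [0,0,0]}]}}

```text
clock: 10.45
tool_pos: [0.5017, -0.1148, 0.093]
eef_rot: [[-0.988, -0.155, 0.001], [-0.155, 0.988, -0.001], [-0.001, -0.001, -1.0]]
ft_force: [-1.6, -1.2, 5.8]
opening: 0.258
```

Request:
{"name": "apply_moves", "arguments": {"deltas": [{"delta_pos": [0,4,0],"angular": [0,0,0]},{"delta_pos": [0,8,0],"angular": [0,0,0]},{"delta_pos": [0,12,0],"angular": [0,0,0]},{"delta_pos": [0,16,0],"angular": [0,0,0]},{"delta_pos": [0,20,0],"angular": [0,0,0]},{"delta_pos": [0,24,0],"angular": [0,0,0]},{"delta_pos": [0,28,0],"angular": [0,0,0]},{"delta_pos": [0,32,0],"angular": [0,0,0]},{"delta_pos": [0,36,0],"angular": [0,0,0]},{"delta_pos": [0,40,0],"angular": [0,0,0]},{"delta_pos": [0,44,0],"angular": [0,0,0]},{"delta_pos": [0,48,0],"angular": [0,0,0]}]}}

```text
clock: 11.65
tool_pos: [0.4942, -0.0667, 0.0929]
eef_rot: [[-0.988, -0.155, 0.0], [-0.155, 0.988, 0.0], [-0.0, 0.0, -1.0]]
ft_force: [-0.9, -0.3, 6.6]
opening: 0.259
```

Request:
{"name": "apply_moves", "arguments": {"deltas": [{"delta_pos": [0,5,0],"angular": [0,0,0]},{"delta_pos": [0,10,0],"angular": [0,0,0]},{"delta_pos": [0,15,0],"angular": [0,0,0]},{"delta_pos": [0,20,0],"angular": [0,0,0]},{"delta_pos": [0,25,0],"angular": [0,0,0]},{"delta_pos": [0,30,0],"angular": [0,0,0]},{"delta_pos": [0,35,0],"angular": [0,0,0]},{"delta_pos": [0,40,0],"angular": [0,0,0]},{"delta_pos": [0,45,0],"angular": [0,0,0]},{"delta_pos": [0,50,0],"angular": [0,0,0]},{"delta_pos": [0,55,0],"angular": [0,0,0]},{"delta_pos": [0,60,0],"angular": [0,0,0]},{"delta_pos": [0,65,0],"angular": [0,0,0]},{"delta_pos": [0,70,0],"angular": [0,0,0]},{"delta_pos": [0,75,0],"angular": [0,0,0]},{"delta_pos": [0,80,0],"angular": [0,0,0]},{"delta_pos": [0,85,0],"angular": [0,0,0]},{"delta_pos": [0,90,0],"angular": [0,0,0]}]}}

```text
clock: 13.45
tool_pos: [0.4801, 0.0223, 0.0929]
eef_rot: [[-0.988, -0.155, 0.0], [-0.155, 0.988, 0.0], [-0.0, 0.0, -1.0]]
ft_force: [-1.1, 0.1, 5.9]
opening: 0.258
```

```bash
python3 - <<'E'
from h import *
s=ctrl.get_state(); print(s['clock'],s['tool_pos'],s['ft_force'],s['joints'].round(1))
im=ctrl.grab_frame("wrist")
cv2.imwrite("pics/w6.png",im[:,:,::-1])
E
```

```text
13.45 [0.48011523 0.02230547 0.0928585 ] [-1.14810637  0.10910238  5.86963797] [-24.4  21.9  19.8 120.  -11.4  39.9 101.8]
```

View pics/w6.png

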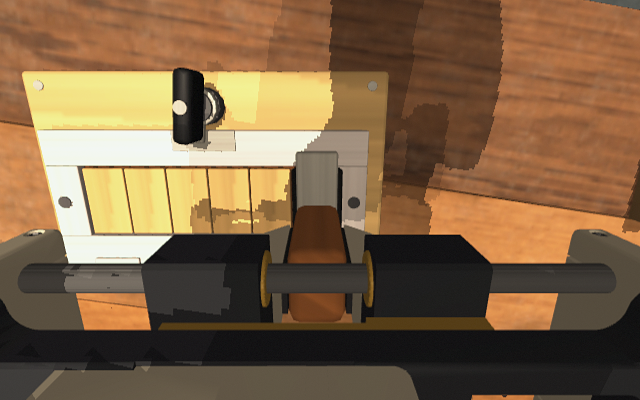

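Request:
{"name": "apply_moves", "arguments": {"deltas": [{"delta_pos": [0,0,0.5],"angular": [0,0,0]},{"delta_pos": [0,0,1],"angular": [0,0,0]},{"delta_pos": [0,0,1],"angular": [0,0,0]}]}}

```text
clock: 13.8
tool_pos: [0.4802, 0.0224, 0.0925]
eef_rot: [[-0.988, -0.155, 0.0], [-0.155, 0.988, 0.001], [-0.0, 0.001, -1.0]]
ft_force: [-4.3, 0.2, 17.2]
opening: 0.259
```

Request:
{"name": "apply_moves", "arguments": {"deltas": [{"delta_pos": [0,0,0.5],"angular": [0,0,0]},{"delta_pos": [0,0,0.5],"angular": [0,0,0]},{"delta_pos": [0,0,0.5],"angular": [0,0,0]}]}}

```text
clock: 14.1
tool_pos: [0.4802, 0.0224, 0.0924]
eef_rot: [[-0.988, -0.155, 0.001], [-0.155, 0.988, 0.001], [-0.001, 0.001, -1.0]]
ft_force: [-5.7, 0.5, 22.9]
opening: 0.257
```

Request:
{"name": "apply_moves", "arguments": {"deltas": [{"delta_pos": [0,-4,0],"angular": [0,0,0]},{"delta_pos": [0,-8,0],"angular": [0,0,0]},{"delta_pos": [0,-12,0],"angular": [0,0,0]},{"delta_pos": [0,-16,0],"angular": [0,0,0]},{"delta_pos": [0,-20,0],"angular": [0,0,0]},{"delta_pos": [0,-24,0],"angular": [0,0,0]},{"delta_pos": [0,-28,0],"angular": [0,0,0]},{"delta_pos": [0,-32,0],"angular": [0,0,0]}]}}

```text
clock: 14.9
tool_pos: [0.4853, -0.0094, 0.0924]
eef_rot: [[-0.988, -0.155, 0.001], [-0.155, 0.988, 0.001], [-0.001, 0.001, -1.0]]
ft_force: [-5.3, 0.1, 22.6]
opening: 0.256
```

Request:
{"name": "apply_moves", "arguments": {"deltas": [{"delta_pos": [0,-4,0],"angular": [0,0,0]},{"delta_pos": [0,-8,0],"angular": [0,0,0]},{"delta_pos": [0,-12,0],"angular": [0,0,0]},{"delta_pos": [0,-16,0],"angular": [0,0,0]},{"delta_pos": [0,-20,0],"angular": [0,0,0]},{"delta_pos": [0,-24,0],"angular": [0,0,0]},{"delta_pos": [0,-28,0],"angular": [0,0,0]},{"delta_pos": [0,-32,0],"angular": [0,0,0]},{"delta_pos": [0,-36,0],"angular": [0,0,0]},{"delta_pos": [0,-40,0],"angular": [0,0,0]},{"delta_pos": [0,-44,0],"angular": [0,0,0]},{"delta_pos": [0,-48,0],"angular": [0,0,0]},{"delta_pos": [0,-52,0],"angular": [0,0,0]},{"delta_pos": [0,-56,0],"angular": [0,0,0]},{"delta_pos": [0,-60,0],"angular": [0,0,0]},{"delta_pos": [0,-64,0],"angular": [0,0,0]}]}}

```text
clock: 16.5
tool_pos: [0.4955, -0.0729, 0.0924]
eef_rot: [[-0.988, -0.155, 0.001], [-0.155, 0.988, 0.001], [-0.001, 0.0, -1.0]]
ft_force: [-4.8, -0.2, 21.7]
opening: 0.259
```

Request:
{"name": "apply_moves", "arguments": {"deltas": [{"delta_pos": [0,-4,0],"angular": [0,0,0]},{"delta_pos": [0,-8,0],"angular": [0,0,0]},{"delta_pos": [0,-12,0],"angular": [0,0,0]},{"delta_pos": [0,-16,0],"angular": [0,0,0]},{"delta_pos": [0,-20,0],"angular": [0,0,0]},{"delta_pos": [0,-24,0],"angular": [0,0,0]},{"delta_pos": [0,-28,0],"angular": [0,0,0]},{"delta_pos": [0,-32,0],"angular": [0,0,0]},{"delta_pos": [0,-36,0],"angular": [0,0,0]},{"delta_pos": [0,-40,0],"angular": [0,0,0]},{"delta_pos": [0,-44,0],"angular": [0,0,0]},{"delta_pos": [0,-48,0],"angular": [0,0,0]},{"delta_pos": [0,-52,0],"angular": [0,0,0]},{"delta_pos": [0,-56,0],"angular": [0,0,0]},{"delta_pos": [0,-60,0],"angular": [0,0,0]},{"delta_pos": [0,-64,0],"angular": [0,0,0]}]}}

```text
clock: 18.1
tool_pos: [0.5056, -0.1363, 0.0924]
eef_rot: [[-0.988, -0.155, 0.002], [-0.155, 0.988, 0.0], [-0.002, -0.0, -1.0]]
ft_force: [-4.1, -0.6, 19.7]
opening: 0.259
```

Request:
{"name": "apply_moves", "arguments": {"deltas": [{"delta_pos": [0,0,-3],"angular": [0,0,0]},{"delta_pos": [0,0,-20],"angular": [0,0,0]},{"delta_pos": [0,-20,-50],"angular": [0,0,0]},{"delta_pos": [0,-60,-80],"angular": [0,0,0]},{"delta_pos": [0,-90,-90],"angular": [0,0,0]},{"delta_pos": [0,-90,-90],"angular": [0,0,0]},{"delta_pos": [0,-90,-90],"angular": [0,0,0]}]}}

```text
clock: 18.8
tool_pos: [0.5184, -0.225, 0.1805]
eef_rot: [[-0.988, -0.154, -0.001], [-0.154, 0.988, 0.001], [0.001, 0.001, -1.0]]
ft_force: [-0.7, 2.3, -3.3]
opening: 0.261
```

```bash
python3 - <<'E'
from h import *
s=ctrl.get_state(); print(s['clock'],s['tool_pos'],s['eef_rot'].round(4),s['ft_force'],s['joints'].round(1))
p=ctrl.camera_params("wrist")
im=ctrl.grab_frame("wrist")
cv2.imwrite("pics/w7.png",im[:,:,::-1])
np.savez("w7.npz",im=im,T=p['extrinsics'],K=p['mtx'])
im=ctrl.grab_frame("scene")
cv2.imwrite("pics/s7.png",cv2.resize(im[180:260,320:410,::-1],None,fx=7,fy=7,interpolation=cv2.INTER_CUBIC))
E
```

```text
18.8 [ 0.51837875 -0.22499439  0.18049527] [[-9.881e-01 -1.538e-01 -1.100e-03]
 [-1.538e-01  9.881e-01  7.000e-04]
 [ 1.000e-03  9.000e-04 -1.000e+00]] [-0.67587978  2.32505521 -3.25217778] [  0.9  22.6  23.4 103.4 -10.6  56.2 127.5]
```

View pics/w7.png

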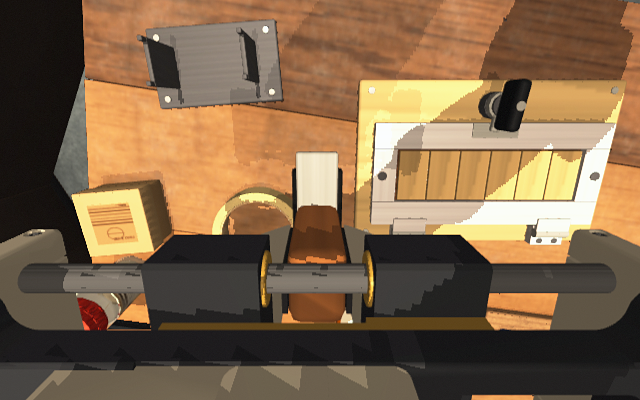

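View pics/s7.png

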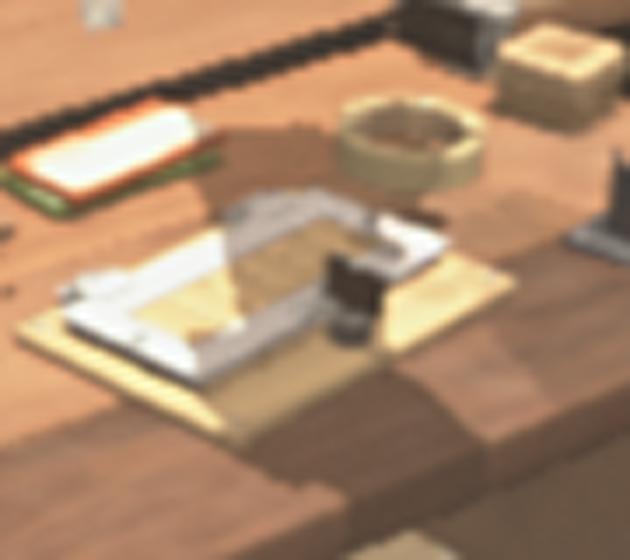

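```bash
python3 - <<'E'
import cv2,numpy as np
im=np.load("w7.npz")['im']
cv2.imwrite("pics/w7c.png",cv2.resize(im[110:225,360:620,::-1],None,fx=3,fy=3,interpolation=cv2.INTER_CUBIC))
E
```

```text
(no output)
```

View pics/w7c.png

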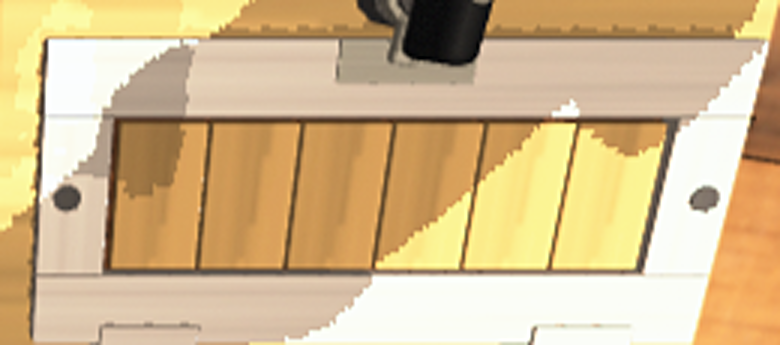

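Request:
{"name": "apply_moves", "arguments": {"deltas": [{"delta_pos": [15,-15,-12],"angular": [0,0,8]},{"delta_pos": [30,-30,-12],"angular": [0,0,16]},{"delta_pos": [50,-45,-12],"angular": [0,0,24.5]},{"delta_pos": [70,-60,-12],"angular": [0,0,33]},{"delta_pos": [90,-80,-12],"angular": [0,0,41.5]},{"delta_pos": [109,-99.5,-12],"angular": [0,0,50]},{"delta_pos": [109,-99.5,-12],"angular": [0,0,58.5]},{"delta_pos": [109,-99.5,-12],"angular": [0,0,67]},{"delta_pos": [109,-99.5,-12],"angular": [0,0,75.5]},{"delta_pos": [109,-99.5,-12],"angular": [0,0,83]},{"delta_pos": [109,-99.5,-12],"angular": [0,0,86.5]},{"delta_pos": [109,-99.5,-12],"angular": [0,0,86.5]},{"delta_pos": [109,-99.5,-12],"angular": [0,0,86.5]},{"delta_pos": [109,-99.5,-12],"angular": [0,0,86.5]}]}}

```text
clock: 20.3
tool_pos: [0.4267, -0.3398, 0.1929]
eef_rot: [[-0.217, 0.976, -0.0], [0.976, 0.217, 0.001], [0.001, -0.0, -1.0]]
ft_force: [0.8, 0.9, -3.4]
opening: 0.258
```

```bash
cat > e.py <<'E'
from h import *
import sys
tgt=np.array(eval(sys.argv[1])); a0=float(sys.argv[2])
s=ctrl.get_state(); R=s['eef_rot']
print(s['clock'],s['tool_pos'],s['ft_force'],s['joints'].round(1))
print("delta tool mm",(R.T@(tgt-s['tool_pos'])*1e3).round(1),"yaw",np.degrees(np.arctan2(R[1,1],R[0,1])), "tool-z turn",np.degrees(np.arctan2(R[1,1],R[0,1]))-a0)
p=ctrl.camera_params("wrist"); im=ctrl.grab_frame("wrist"); cv2.imwrite(sys.argv[3],im[:,:,::-1]); np.savez("last.npz",im=im,T=p['extrinsics'],K=p['mtx'])
E
python3 e.py "[.4263,-.3401,.0838]" 12.4 pics/w8.png
```

```text
20.3 [ 0.42672127 -0.3397614   0.19293815] [ 0.79922651  0.92765889 -3.40242999] [ -1.3  23.9  47.4 106.5 -20.5  58.5  67.1]
delta tool mm [ -0.3  -0.5 109.1] yaw 12.548615623897081 tool-z turn 0.14861562389708105
```

View pics/w8.png

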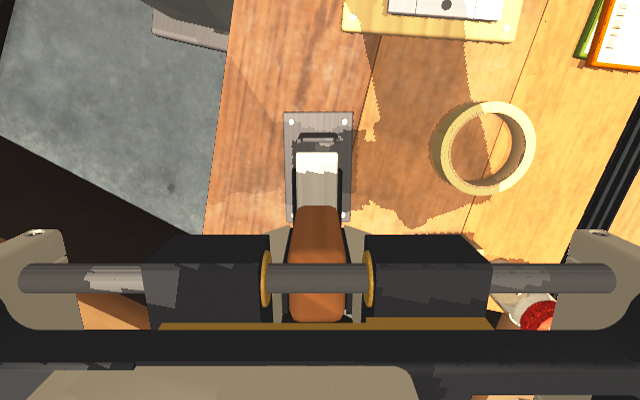

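Request:
{"name": "apply_moves", "arguments": {"deltas": [{"delta_pos": [0,-0.5,40],"angular": [0,0,0]},{"delta_pos": [0,-0.5,65],"angular": [0,0,0]},{"delta_pos": [0,-0.5,80],"angular": [0,0,0]},{"delta_pos": [0,-0.5,90],"angular": [0,0,0]},{"delta_pos": [0,-0.5,97],"angular": [0,0,0]},{"delta_pos": [0,-0.5,97],"angular": [0,0,0]}]}}

```text
clock: 20.95
tool_pos: [0.4262, -0.3405, 0.096]
eef_rot: [[-0.215, 0.977, -0.0], [0.977, 0.215, 0.0], [0.0, -0.0, -1.0]]
ft_force: [-0.6, 0.3, -2.9]
opening: 0.255
```

Request:
{"name": "apply_moves", "arguments": {"deltas": [{"delta_pos": [0,0,3],"angular": [0,0,0]},{"delta_pos": [0,0,6],"angular": [0,0,0]},{"delta_pos": [0,0,9],"angular": [0,0,0]},{"delta_pos": [0,0,10],"angular": [0,0,0]},{"delta_pos": [0,0,10],"angular": [0,0,0]}]}}

```text
clock: 21.45
tool_pos: [0.4261, -0.3404, 0.0862]
eef_rot: [[-0.215, 0.977, -0.0], [0.977, 0.215, 0.0], [0.0, -0.0, -1.0]]
ft_force: [0.9, 0.9, -3.8]
opening: 0.256
```

Request:
{"name": "apply_moves", "arguments": {"deltas": [{"delta_pos": [0,0,1],"angular": [0,0,0]},{"delta_pos": [0,0,2],"angular": [0,0,0]},{"delta_pos": [0,0,2.5],"angular": [0,0,0]},{"delta_pos": [0,0,2.5],"angular": [0,0,0]}]}}

```text
clock: 21.85
tool_pos: [0.4262, -0.3405, 0.0838]
eef_rot: [[-0.215, 0.977, 0.0], [0.977, 0.215, 0.0], [0.0, 0.0, -1.0]]
ft_force: [-0.4, -0.4, -1.0]
opening: 0.259
```

Request:
{"name": "apply_moves", "arguments": {"deltas": [{"delta_pos": [0,0,0.3],"angular": [0,0,0]},{"delta_pos": [0,0,0.3],"angular": [0,0,0]},{"delta_pos": [0,0,0.3],"angular": [0,0,0]}]}}

```text
clock: 22.15
tool_pos: [0.4262, -0.3405, 0.0837]
eef_rot: [[-0.215, 0.977, 0.0], [0.977, 0.215, 0.0], [0.0, 0.0, -1.0]]
ft_force: [-1.4, 3.6, 5.6]
opening: 0.257
```

Request:
{"name": "apply_moves", "arguments": {"deltas": [{"delta_pos": [0,0,0],"angular": [0,0,0]},{"delta_pos": [0,0,0],"angular": [0,0,0]},{"delta_pos": [0,0,0],"angular": [0,0,0]},{"delta_pos": [0,0,0],"angular": [0,0,0]},{"delta_pos": [0,0,0],"angular": [0,0,0]},{"delta_pos": [0,0,0],"angular": [0,0,0]},{"delta_pos": [0,0,0],"angular": [0,0,0]}], "jaw": 0}}

```text
clock: 22.85
tool_pos: [0.4262, -0.3405, 0.0834]
eef_rot: [[-0.215, 0.977, 0.0], [0.977, 0.215, -0.0], [-0.0, 0.0, -1.0]]
ft_force: [0.1, -0.1, 0.1]
opening: 0.818
```

```bash
python3 e.py "[.4263,-.3401,.0838]" 12.4 pics/w9.png; python3 -c "
from h import *
im=ctrl.grab_frame('scene');cv2.imwrite('pics/s9.png',cv2.resize(im[150:260,320:450,::-1],None,fx=5,fy=5,interpolation=cv2.INTER_CUBIC))"
```

```text
22.85 [ 0.42617503 -0.34049001  0.08340675] [ 0.08562328 -0.10091905  0.14197155] [  4.3  31.9  41.  112.7 -28.8  45.9  74.1]
delta tool mm [ 0.4  0.2 -0.4] yaw 12.415397913381867 tool-z turn 0.015397913381866246
```

View pics/w9.png

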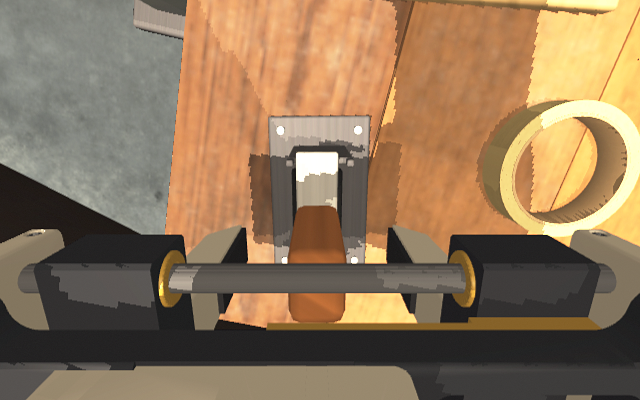

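View pics/s9.png

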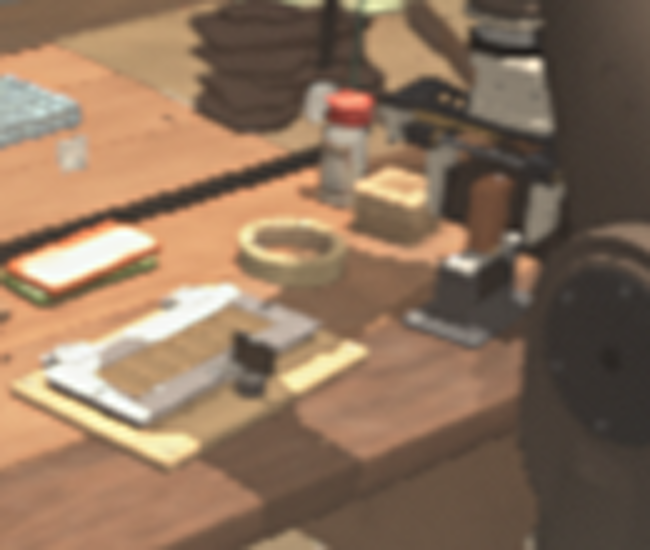

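Request:
{"name": "apply_moves", "arguments": {"deltas": [{"delta_pos": [0,0,-10],"angular": [0,0,0]},{"delta_pos": [0,0,-30],"angular": [0,0,0]},{"delta_pos": [0,0,-70],"angular": [0,0,0]},{"delta_pos": [0,0,-115],"angular": [0,0,0]},{"delta_pos": [0,0,-140],"angular": [0,0,0]},{"delta_pos": [0,0,-140],"angular": [0,0,0]},{"delta_pos": [0,0,-140],"angular": [0,0,0]}]}}

```text
clock: 23.65
tool_pos: [0.4263, -0.3405, 0.2241]
eef_rot: [[-0.215, 0.977, 0.001], [0.977, 0.215, -0.0], [-0.001, 0.001, -1.0]]
ft_force: [-0.0, 0.7, 0.2]
opening: 0.998
```

```bash
python3 e.py "[.4140,-.1137,.17]" 98.96 pics/w10.png
```

```text
23.65 [ 0.42634527 -0.34048604  0.22407406] [-0.03866503  0.70772476  0.22091113] [ -2.8  22.   49.1 104.3 -18.7  62.1  65.5]
delta tool mm [224.2  36.7  54. ] yaw 12.424486996005802 tool-z turn -86.5355130039942
```

View pics/w10.png

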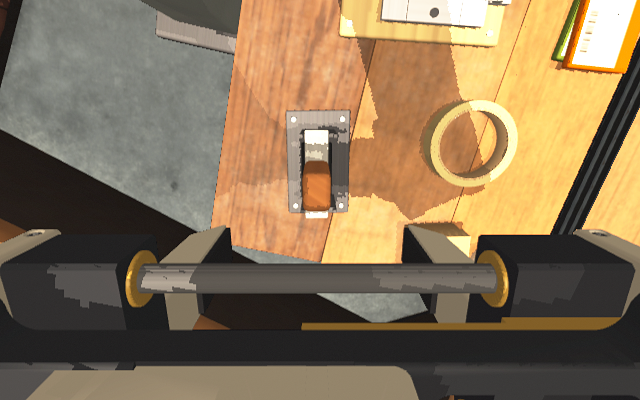

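Request:
{"name": "apply_moves", "arguments": {"deltas": [{"delta_pos": [40,7,10],"angular": [0,0,-8]},{"delta_pos": [80,14,20],"angular": [0,0,-16.5]},{"delta_pos": [120,20,30],"angular": [0,0,-25]},{"delta_pos": [160,27,40],"angular": [0,0,-33.5]},{"delta_pos": [200,33,50],"angular": [0,0,-42]},{"delta_pos": [224,37,54],"angular": [0,0,-50.5]},{"delta_pos": [224,37,54],"angular": [0,0,-59]},{"delta_pos": [224,37,54],"angular": [0,0,-67.5]},{"delta_pos": [224,37,54],"angular": [0,0,-76]},{"delta_pos": [224,37,54],"angular": [0,0,-84]},{"delta_pos": [224,37,54],"angular": [0,0,-86.5]},{"delta_pos": [224,37,54],"angular": [0,0,-86.5]},{"delta_pos": [224,37,54],"angular": [0,0,-86.5]}], "jaw": 1, "newtons": 20}}

```text
clock: 25.0
tool_pos: [0.4135, -0.1137, 0.1688]
eef_rot: [[-0.988, -0.153, -0.002], [-0.153, 0.988, 0.0], [0.002, 0.0, -1.0]]
ft_force: [-0.1, -0.2, 0.0]
opening: 0.006
```

```bash
python3 e.py "[.4140,-.1137,.042]" 98.96 pics/w11.png
```

```text
25.0 [ 0.41351771 -0.11371805  0.16880279] [-0.09115337 -0.19779731  0.00924961] [-16.2  10.7  28.6 122.1  -6.8  48.8 115.3]
delta tool mm [-7.000e-01 -1.000e-01  1.268e+02] yaw 98.80627816613872 tool-z turn -0.15372183386126892
```

View pics/w11.png

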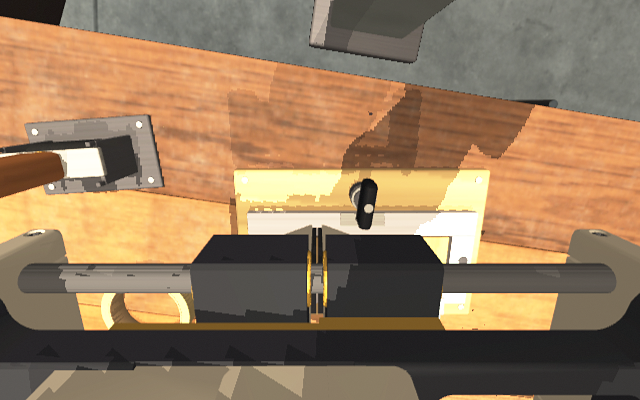

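Request:
{"name": "apply_moves", "arguments": {"deltas": [{"delta_pos": [0,0,40],"angular": [0,0,0]},{"delta_pos": [0,0,80],"angular": [0,0,0]},{"delta_pos": [0,0,110],"angular": [0,0,0]},{"delta_pos": [0,0,125],"angular": [0,0,0]},{"delta_pos": [0,0,127],"angular": [0,0,0]},{"delta_pos": [0,0,127],"angular": [0,0,0]}]}}

```text
clock: 25.65
tool_pos: [0.4139, -0.1139, 0.0424]
eef_rot: [[-0.988, -0.154, -0.001], [-0.154, 0.988, -0.0], [0.001, 0.0, -1.0]]
ft_force: [-0.1, 0.4, 0.3]
opening: 0.008
```

```bash
python3 e.py "[.4140,-.1137,.042]" 98.96 pics/w12.png
```

```text
25.65 [ 0.41394179 -0.1139041   0.04236396] [-0.09026006  0.3898409   0.32573838] [ -9.2  24.   22.4 129.2 -18.2  29.8 126.2]
delta tool mm [-0.1  0.2  0.4] yaw 98.86078951781967 tool-z turn -0.09921048218032524
```

View pics/w12.png

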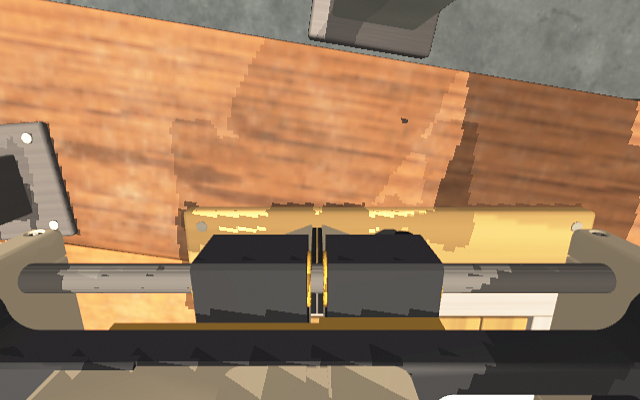

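Request:
{"name": "apply_moves", "arguments": {"deltas": [{"delta_pos": [0,5,0],"angular": [0,0,0]},{"delta_pos": [0,10,0],"angular": [0,0,0]},{"delta_pos": [0,15,0],"angular": [0,0,0]},{"delta_pos": [0,20,0],"angular": [0,0,0]},{"delta_pos": [0,25,0],"angular": [0,0,0]}]}}

```text
clock: 26.2
tool_pos: [0.4107, -0.0895, 0.0427]
eef_rot: [[-0.988, -0.155, 0.001], [-0.155, 0.988, -0.001], [-0.001, -0.001, -1.0]]
ft_force: [-1.9, -17.2, 0.6]
opening: 0.006
```

Request:
{"name": "apply_moves", "arguments": {"deltas": [{"delta_pos": [0,3,0],"angular": [0,0,0]},{"delta_pos": [0,6,0],"angular": [0,0,0]},{"delta_pos": [0,9,0],"angular": [0,0,0]},{"delta_pos": [0,12,0],"angular": [0,0,0]}]}}

```text
clock: 26.6
tool_pos: [0.4073, -0.0807, 0.0424]
eef_rot: [[-0.989, -0.151, -0.001], [-0.151, 0.989, -0.004], [0.001, -0.004, -1.0]]
ft_force: [-5.4, -12.4, -0.4]
opening: 0.003
```

```bash
python3 - <<'E'
from h import *
im=ctrl.grab_frame("scene"); cv2.imwrite('pics/s13.png',cv2.resize(im[150:260,320:450,::-1],None,fx=5,fy=5,interpolation=cv2.INTER_CUBIC))
im=ctrl.grab_frame("top"); cv2.imwrite('pics/t13.png',cv2.resize(im[170:270,310:470,::-1],None,fx=5,fy=5,interpolation=cv2.INTER_CUBIC))
im=ctrl.grab_frame("wrist"); cv2.imwrite('pics/w13.png',im[:,:,::-1])
E
```

```text
(no output)
```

View pics/s13.png

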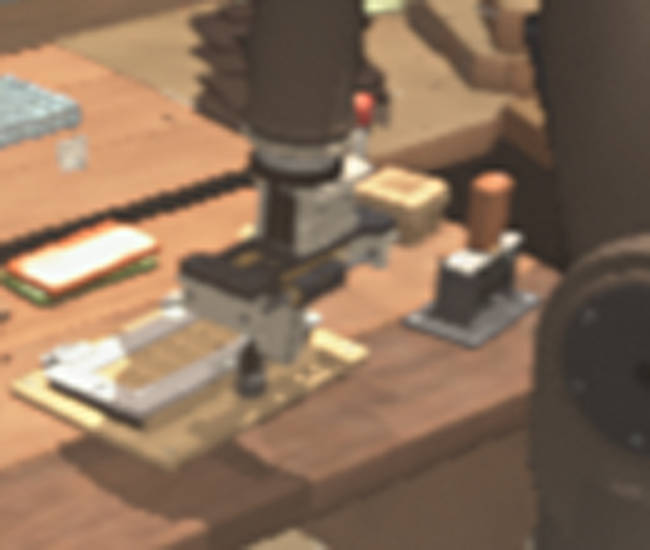

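View pics/w13.png

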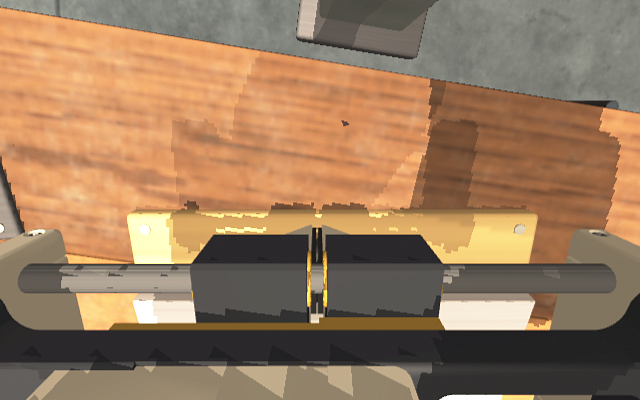

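Request:
{"name": "apply_moves", "arguments": {"deltas": [{"delta_pos": [0,2,0],"angular": [0,0,0]},{"delta_pos": [0,4,0],"angular": [0,0,0]},{"delta_pos": [0,6,0],"angular": [0,0,0]},{"delta_pos": [0,8,0],"angular": [0,0,0]}]}}

```text
clock: 27.15
tool_pos: [0.4064, -0.0692, 0.0423]
eef_rot: [[-0.988, -0.155, -0.001], [-0.155, 0.988, -0.0], [0.001, 0.0, -1.0]]
ft_force: [-3.9, -4.5, -0.6]
opening: 0.005
```

Request:
{"name": "apply_moves", "arguments": {"deltas": [{"delta_pos": [0,2,0],"angular": [0,0,0]},{"delta_pos": [0,4,0],"angular": [0,0,0]},{"delta_pos": [0,6,0],"angular": [0,0,0]},{"delta_pos": [0,8,0],"angular": [0,0,0]}]}}

```text
clock: 27.55
tool_pos: [0.4051, -0.0613, 0.0423]
eef_rot: [[-0.988, -0.155, -0.001], [-0.155, 0.988, 0.0], [0.001, 0.0, -1.0]]
ft_force: [-3.5, -3.8, -0.3]
opening: 0.006
```

```bash
python3 - <<'E'
from h import *
im=ctrl.grab_frame("scene"); cv2.imwrite('pics/s14.png',cv2.resize(im[150:260,320:450,::-1],None,fx=5,fy=5,interpolation=cv2.INTER_CUBIC))
im=ctrl.grab_frame("wrist"); cv2.imwrite('pics/w14.png',im[:,:,::-1])
s=ctrl.get_state(); P=s['tool_pos'];c,n=.9878,.1557;d=P-[.49,-.0562,0];print("jig",c*d[0]+n*d[1],-n*d[0]+c*d[1],s['joints'].round(1))
E
```

```text
jig -0.08462928066649876 0.008436177985049533 [-16.8  22.7  22.8 131.7 -18.3  28.5 119.6]
```

View pics/s14.png

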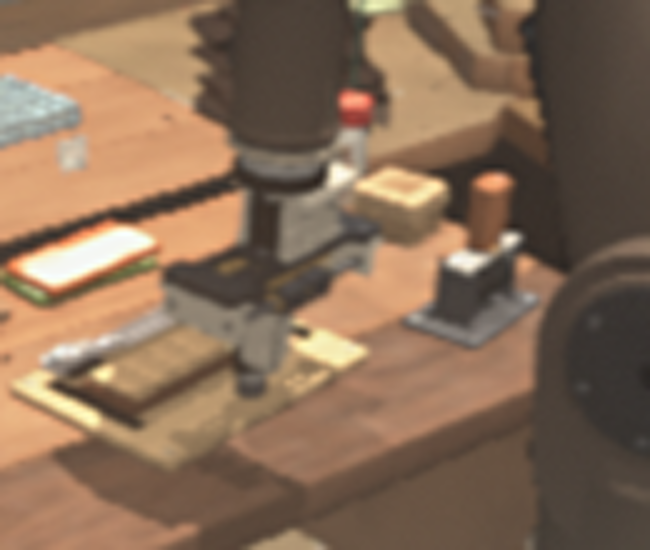

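Request:
{"name": "apply_moves", "arguments": {"deltas": [{"delta_pos": [0,3,0],"angular": [0,0,0]},{"delta_pos": [0,6,0],"angular": [0,0,0]},{"delta_pos": [-1,6,0],"angular": [0,0,0]},{"delta_pos": [-2,6,0],"angular": [0,0,0]},{"delta_pos": [-2,6,0],"angular": [0,0,0]}]}}

```text
clock: 28.15
tool_pos: [0.4043, -0.055, 0.0421]
eef_rot: [[-0.988, -0.154, -0.005], [-0.154, 0.988, 0.001], [0.004, 0.001, -1.0]]
ft_force: [-8.2, -4.0, 8.3]
opening: 0.002
```

Request:
{"name": "apply_moves", "arguments": {"deltas": [{"delta_pos": [-0.7,0,0],"angular": [0,0,0]},{"delta_pos": [-1.4,0,0],"angular": [0,0,0]},{"delta_pos": [-1.4,0,0],"angular": [0,0,0]}]}}

```text
clock: 28.45
tool_pos: [0.4043, -0.0549, 0.0419]
eef_rot: [[-0.988, -0.154, -0.007], [-0.154, 0.988, 0.001], [0.007, 0.002, -1.0]]
ft_force: [-13.7, -4.1, 11.6]
opening: 0.005
```

Request:
{"name": "apply_moves", "arguments": {"deltas": [{"delta_pos": [4,0,0],"angular": [0,0,0]},{"delta_pos": [14,0,0],"angular": [0,0,0]},{"delta_pos": [29,0,0],"angular": [0,0,0]},{"delta_pos": [34,0,-20],"angular": [0,0,0]},{"delta_pos": [34,0,-60],"angular": [0,0,0]},{"delta_pos": [34,-30,-100],"angular": [0,0,0]},{"delta_pos": [34,-70,-130],"angular": [0,0,0]},{"delta_pos": [34,-110,-150],"angular": [0,0,0]},{"delta_pos": [34,-110,-150],"angular": [0,0,0]},{"delta_pos": [34,-110,-150],"angular": [0,0,0]}]}}

```text
clock: 29.45
tool_pos: [0.3922, -0.1692, 0.1928]
eef_rot: [[-0.988, -0.153, 0.002], [-0.153, 0.988, 0.0], [-0.002, -0.0, -1.0]]
ft_force: [-1.1, 0.0, -0.6]
opening: 0.004
```

```bash
python3 - <<'E'
from h import *
s=ctrl.get_state(); print(s['clock'],s['tool_pos'],s['ft_force'])
im=ctrl.grab_frame("scene"); cv2.imwrite('pics/s15.png',cv2.resize(im[150:260,320:450,::-1],None,fx=5,fy=5,interpolation=cv2.INTER_CUBIC))
im=ctrl.grab_frame("wrist"); cv2.imwrite('pics/w15.png',im[:,:,::-1])
im=ctrl.grab_frame("top"); cv2.imwrite('pics/t15.png',cv2.resize(im[130:280,310:500,::-1],None,fx=4,fy=4,interpolation=cv2.INTER_CUBIC))
E
```

```text
29.45 [ 0.3921626  -0.16917373  0.19275577] [-1.06371989  0.04062825 -0.63456843]
```

View pics/s15.png

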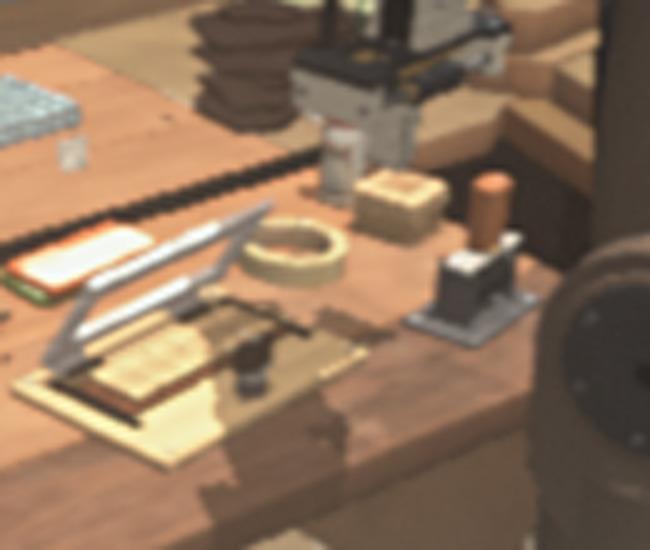

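View pics/w15.png

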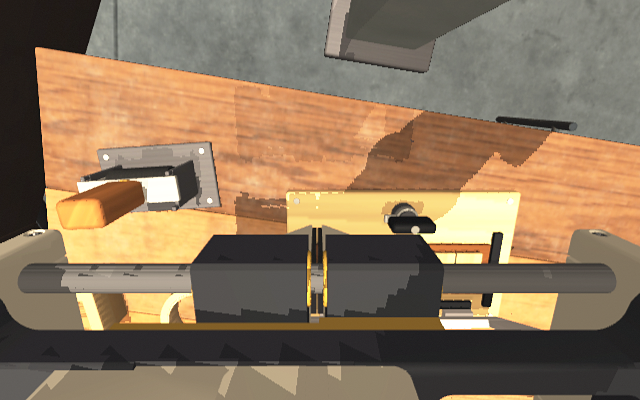

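View pics/t15.png

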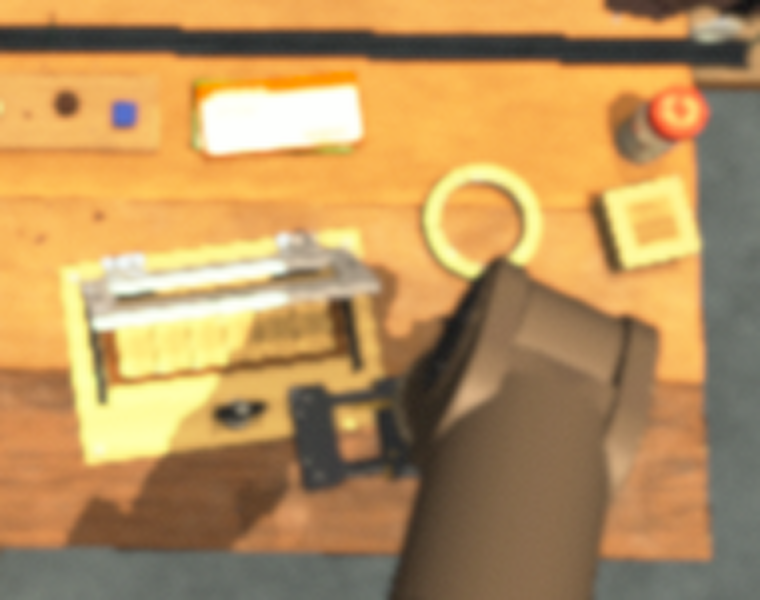

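Request:
{"name": "apply_moves", "arguments": {"deltas": [{"delta_pos": [0,0,-50],"angular": [0,0,0]},{"delta_pos": [0,0,-80],"angular": [0,0,0]},{"delta_pos": [0,0,-80],"angular": [0,0,0]},{"delta_pos": [0,0,-80],"angular": [0,0,0]},{"delta_pos": [0,0,-80],"angular": [0,0,0]},{"delta_pos": [0,0,-80],"angular": [0,0,0]},{"delta_pos": [0,0,-80],"angular": [0,0,0]},{"delta_pos": [0,0,-80],"angular": [0,0,0]},{"delta_pos": [0,0,-80],"angular": [0,0,0]},{"delta_pos": [0,0,-80],"angular": [0,0,0]},{"delta_pos": [0,0,-80],"angular": [0,0,0]},{"delta_pos": [0,0,-80],"angular": [0,0,0]},{"delta_pos": [0,0,-80],"angular": [0,0,0]},{"delta_pos": [0,0,-80],"angular": [0,0,0]},{"delta_pos": [0,0,-80],"angular": [0,0,0]},{"delta_pos": [0,0,-80],"angular": [0,0,0]},{"delta_pos": [0,0,-80],"angular": [0,0,0]},{"delta_pos": [0,0,-80],"angular": [0,0,0]},{"delta_pos": [0,0,-80],"angular": [0,0,0]},{"delta_pos": [0,0,-80],"angular": [0,0,0]}]}}

```text
clock: 31.6
tool_pos: [0.3918, -0.1689, 0.2724]
eef_rot: [[-0.988, -0.155, 0.0], [-0.155, 0.988, 0.0], [-0.0, 0.0, -1.0]]
ft_force: [0.2, 0.9, 0.1]
opening: 0.005
```

```bash
python3 - <<'E'
from h import *
s=ctrl.get_state(); print(s['clock'],s['tool_pos'],s['ft_force'])
a=ctrl.grab_frame("scene"); b=ctrl.grab_frame("wrist")
a=cv2.resize(a[150:260,320:450],None,fx=5,fy=5,interpolation=cv2.INTER_CUBIC)
cv2.imwrite('pics/s16.png',a[:,:,::-1]); cv2.imwrite('pics/w16.png',b[:,:,::-1])
E
```

```text
31.6 [ 0.39182701 -0.16891655  0.27242611] [0.19782589 0.9055804  0.12787701]
```

View pics/s16.png

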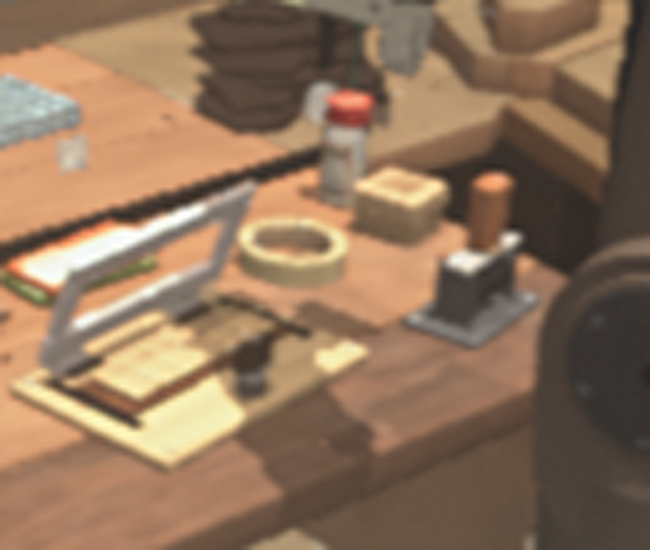

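View pics/w16.png

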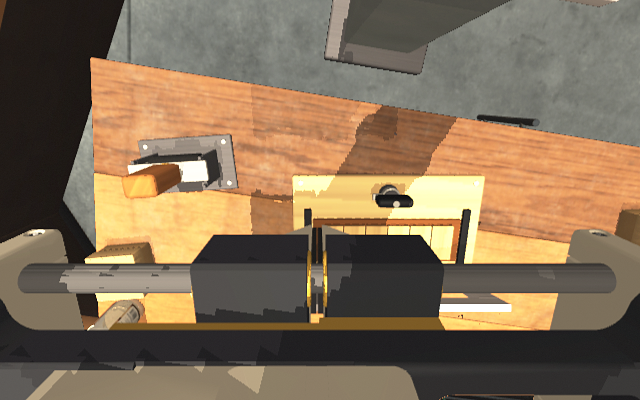

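```bash
python3 -c "
from station import ctrl
print(ctrl.job_done(), ctrl.get_state()['clock'])"
```

```text
the job is handed in; nothing more can be done
the job is handed in; nothing more can be done
```

The roller pressed all six plates down, it hangs back in its stand, and the template has sprung up. I handed the job in at about 31.7 s of the 72 s allowed.

- **Rolling:** The first pass, at about 8–9 N, took the plates most of the way down. The return pass, at about 23–26 N, ran along the whole row. The roller stayed at one height throughout, resting on the template, and the close-up afterwards showed all six plates looking flush. The plate depths are not given in the state, so the evidence is the contact force, the constant height and the pictures.
- **Roller:** I hung it back within about 1 mm of where I took it. The pictures after release and at the end show it upright in the stand.
- **Latch:** I turned it by pushing the near end of the wing with the shut fingertips instead of gripping it. That kept the gripper clear of the rising template. It took up to about 17 N, then met its stop, and the wing now lies across the jig at a quarter turn.
- **Template:** The last pictures show it standing open, with the plates down and the arm well clear of everything.
- **Other items:** Those near the work (tape, nearby boxes and bars) look unmoved in the pictures. I did not check the far end of the counter again.

One reading I could not explain: a 12 N upward force at the end of the latch push. It disappeared as soon as I backed away.

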